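# Screw the filler cap back onto the coolant tank

### The arm

A 6-joint arm with a two-finger parallel gripper is mounted at the origin on a cart in front of the work surface, level with it; the furniture and walls round the work are solid. World frame = base frame: x ahead of the robot, y to its left, z up, the work surface at z = 0. Lengths are in m, angles in rad, forces in N, time in s.
With the tool pointing down it reaches from about 0.425 to 0.95 m from the base axis. Payload 3.5 kg.
Tool frame: the origin (TCP) lies midway between the tips of the shut fingers; the grasp point (between the pads) lies 19 mm behind it; z points along the fingers, y is the line along which they close (so a half turn about z gives the same grasp; the last joint's range is limited). The gripper opens to 85 mm and grips with 20 to 120 N. Pads are 22 mm wide; open, the fingers measure 114 mm over their backs; the gripper's body (76 mm by 85 mm) begins 54 mm behind the grasp point. The pads swing forward as they close: fully open they stand 13 mm farther back than shut.
Start: joints at [-1.383, 0.286, 1.577, -0, 1.279, -0.15], TCP at [0.224, -0.637, 0.231] pointing down, gripper open.
Joint ranges: [-2.77, 2.77], [-0.9, 2.22], [0.21, 2.48], [-1.53, 4.67], [0.24, 2.81], [-2.84, 2.84]. Speed limits (rad/s): [2.79, 2.79, 3.14, 3.14, 3.14, 3.14].

### API

Orientations are given as a unit quaternion [x, y, z, w].
In Python, from plant import * gives the robot as it stands.
- The arm moves only by the tool move_arm, never from a script. Its argument "moves" is a list of rows, each a list of 3 entries, a list of its own where there are three numbers: the opening, from 0 (shut) to 1 (fully open), then the shift along the tool's x, y, z in m, then the turn, a rotation vector about the tool's x, y, z in rad. A call has exactly 10 rows; each row shifts and turns the commanded pose from where the row before left it, along the tool's axes as they then stand; what a row does not reach is not made up. A row lasts 1/12 s, in which the tool goes at most 41.7 mm and 7.16 degrees, less where a joint would pass 70% of its speed; a pose out of reach is approached as far as the arm can. A call is refused whole if a number of a shift passes 0.0417 or a number of a turn 0.125, either way. A call with a gripper value outside its range is refused whole. The fingers move at their own pace and stop on an object; "grip_force" is the grip in N (left out, the last holds). Time passes only in rows, so rows that do not move let the fingers close, or fill a call up. It gives the time, the measured TCP pose, the force, the opening and the grip force at its end, in the units of the state.
- get_state(): the state, without advancing time (a new reading comes with each control period).
- read_camera(name): name is "scene" or "side" or "wrist"; returns the picture (480x640x3 uint8, red, green, blue); there is no depth.
- camera_params(name): a dict with "fx", "fy", "cx", "cy" (pixels), "rvec" (rotation vector, rad) and "tvec" (3), from world to camera coordinates, as OpenCV has them; the wrist camera has in their place "tool_from_camera" (4x4, takes a point from camera to tool coordinates, whose origin is the TCP and whose axes are the flange's). Camera axes: x right, y down, z forward; pixel columns grow to the right and rows downward; lengths in m; the calibration is good to about 2 mm. A picture is of the moment at which its call begins: read the wrist's pose just before it. camera_params takes no time and is no camera call.
- sign_off(): hands the job in; it is judged then, once.
The state is a dict: "time": time; "qpos": joint angles; "dq": joint speeds; "joint_efforts": joint torques, N m; "eef_pos": TCP position; "tcp_rot": TCP orientation; "contact_force": force on the tool from outside, world axes, zero at the start; "wrist_torque": the same for the moment, N m; "opening": opening from 0.0 (shut) to 1.0 (fully open); "finger_force": force on a finger pad.
Only numpy, scipy, OpenCV 4.12 (cv2) and the standard library are available. Lean on these libraries where they do the work, as an engineer would, in place of code of your own. Each camera call takes 0.05 s, during which the arm holds its last target. There are 200 camera calls.

### The job

Close the coolant tank: put the black filler cap into the tank's filler neck, turn it backwards (anticlockwise seen from above) with light pressure until it drops into the thread, then screw it down clockwise until its flange sits fully home on the rim, and let go. Feel your way: never press the cap hard into the neck or crank it against a stop, and leave the relay, the jar and the solder spool where they are.

Things in the scene. Friction and masses are not known exactly. Their poses are not given: they have to be found in the camera images.
- cap: Loose black plastic filler cap standing on its nose, on the bench or on the 2 mm green mat; 54 mm across, 53 mm tall, about 60 g. Origin: centre of the underside of the nose, z up. Its plug, 29 mm in diameter, goes from 0 to 23 mm above the origin, the nose narrowing to 22 mm diameter over the lowest 5 mm. Above it a flange of 54 mm diameter (23 to 29 mm), and on that a grip bar.
- cap_bar (a point): Centre of the cap's straight grip bar, on the cap's axis, 41 mm above its origin; axes as the cap's. The bar is 44 mm long (along x), 12 mm thick (along y) and 24 mm tall (29 to 53 mm above the origin).
- cap_lugs (a point): Point on the cap's axis, 8 mm above its origin, level with the undersides of the four lugs on the plug. The lugs point along the cap's +x, +y, -x and -y, reach 19.8 mm from the axis, and are 4.4 mm wide and 3 mm thick.
- cap_seat (a point): Centre of the underside of the cap's flange, 23 mm above the cap's origin; axes as the cap's. When the cap is fully home it meets neck_mouth.
- tank: Grey coolant tank, screwed to the bench (it cannot move): 100 mm (x) by 140 mm (y) by 55 mm tall, on a 170 mm long foot plate. Origin: centre of its underside. An aluminium filler neck, 49 mm wide, rises 35 mm from its top at y = -25 mm in the tank's frame; a 6 mm breather stub stands at x 25, y 45 mm.
- neck_mouth (a point): Centre of the filler neck's rim, 90 mm above the bench, z up; axes as the tank's. The bore is 42 mm wide at the rim. The angle at which the thread starts is NOT given by this frame and differs every time.
- neck_lands (a point): On the neck's axis, 5 mm below the rim, level with four flat lands that narrow the bore to 32 mm, with four notches between them, 90 degrees apart, 25 degrees wide. The lugs of a cap set down rest on the lands (flange 10 mm above the rim) or on the 3 mm high stop ribs at the lands' clockwise ends. The ribs block clockwise turns; anticlockwise, up to 80 degrees, leads into the notches.
- neck_channels (a point): On the neck's axis, 15 mm below the rim. In the notches the lugs drop 6 mm (flange then 4 mm above the rim) and stop against the next ribs; from there helical channels lead clockwise down under the lands: some 50 to 60 degrees of turn brings the flange home, a solid stop follows within 10 more. A held cap drops only if pressed: 3 to 8 N downward is enough here and while turning.
- spare_relay: Bystander: black relay block on a pale base, 45 x 60 x 27 mm, loose. Origin: centre of its underside.
- jar_white: Bystander: small clear sample jar with a pale cap, 55 mm wide, 71 mm tall, loose. Origin: centre of its underside.
- solder_spool: Bystander: small spool of solder wire, 50 mm wide, 26 mm tall, loose. Origin: centre of its underside.

How it is judged:
By the outcome, as a careful person would: the job done as asked, in the order asked, and still so for the second after the job is handed in, with the robot touching nothing.
It also fails if it takes over 67 s, if anything falls off the work surface, if the arm or the gripper's body presses on something with over 40 N, if the wrist force passes 120 N, or if a joint passes its speed limit or range.

## Working session

There is one attempt and no reset: what is moved stays moved. The work goes in short steps, Python scripts to look and compute and a tool call to move; the robot and the scene stay as the last step left them, time stands still between calls to the robot, and variables do not carry over. Pictures are saved under pics/ and viewed, at most 10 in all, crops included, and the job is handed in when it is done.

Besides the shell and the picture viewer there is one more tool, called after ">>>" as a command line: name --argument value ..., lists and objects as JSON in quotes. move_arm: Moves the arm, as the interface text tells. Its arguments: {"type":"object","properties":{"moves":{"type":"array"},"grip_force":{"type":"number"}},"required":["moves"]}

```bash
mkdir -p pics
python3 - <<'E'
from plant import *
import cv2,numpy as np
s=get_state();print({k:np.round(v,3).tolist() for k,v in s.items()})
ims=[]
for n in("scene","side","wrist"):
    im=read_camera(n)[:,:,::-1];cv2.imwrite(f"pics/{n}0.png",im);p=camera_params(n);print(n,{k:np.round(v,3).tolist() for k,v in p.items()})
E
```

```text
{'time': 0.0, 'qpos': [-1.383, 0.287, 1.578, -0.0, 1.279, -0.15], 'dq': [0.0, 0.002, 0.0, -0.0, -0.001, 0.001], 'joint_efforts': [0.001, -40.598, -29.262, -0.0, 0.006, -0.0], 'eef_pos': [0.224, -0.636, 0.23], 'tcp_rot': [0.986, 0.168, -0.0, -0.001], 'contact_force': [-0.643, 0.168, 0.054], 'wrist_torque': [-0.014, -0.06, 0.032], 'finger_force': 0.0, 'opening': 1.003}
scene {'fx': 564.798, 'fy': 564.798, 'cx': 307.346, 'cy': 241.035, 'rvec': [1.591, -2.01, 0.803], 'tvec': [0.147, 0.414, 1.14]}
side {'fx': 490.926, 'fy': 490.926, 'cx': 322.007, 'cy': 229.854, 'rvec': [2.078, -0.005, 0.023], 'tvec': [-0.505, 0.093, 1.159]}
wrist {'fx': 374.846, 'fy': 374.846, 'cx': 319.113, 'cy': 233.367, 'tool_from_camera': [[-0.0, -0.958, -0.288, 0.074], [1.0, -0.0, -0.0, 0.001], [0.0, -0.288, 0.958, -0.142], [0.0, 0.0, 0.0, 1.0]]}
```

View pics/scene0.png

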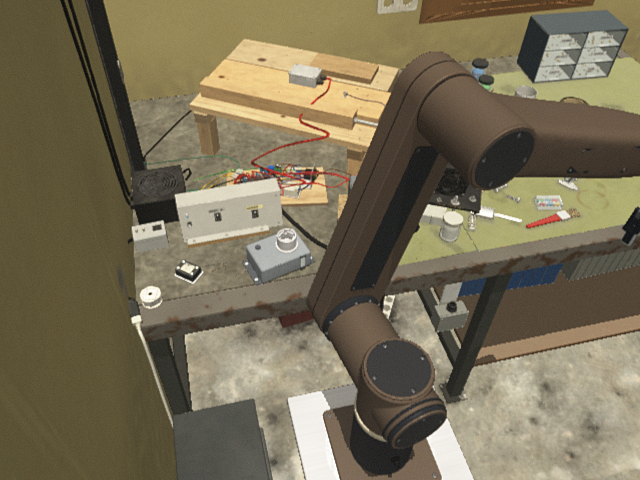

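View pics/side0.png

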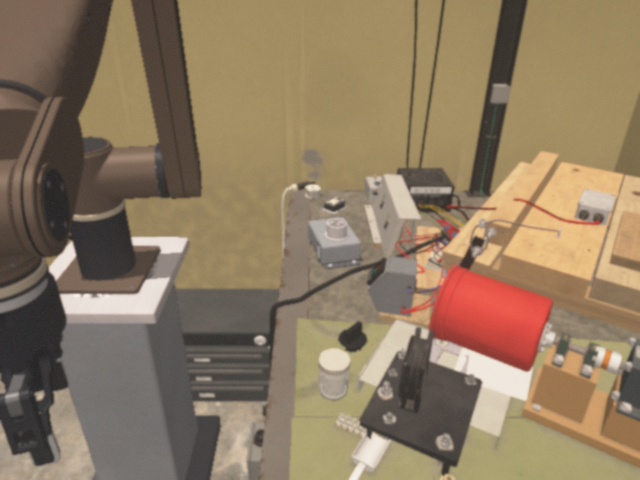

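Scene: the neck rim is at about (288,235), the jar at (451,226), and the cap is hidden by the arm. Side: the cap is at (352,337) on the mat, the jar at (334,372) beside it, and the neck rim at about (336,222).

```bash
cat > h.py <<'E'
from plant import *
import cv2,numpy as np
from scipy.spatial.transform import Rotation as R
def ray(n,px,st=None):
    p=camera_params(n);d=np.array([(px[0]-p['cx'])/p['fx'],(px[1]-p['cy'])/p['fy'],1.])
    if n=='wrist':
        T=np.array(p['tool_from_camera']);Rt=R.from_quat(st['tcp_rot']).as_matrix()
        return np.array(st['eef_pos'])+Rt@T[:3,3],Rt@T[:3,:3]@d
    Rm=cv2.Rodrigues(np.array(p['rvec']))[0];return -Rm.T@np.array(p['tvec']),Rm.T@d
def onz(n,px,z,st=None):
    o,d=ray(n,px,st);return o+d*(z-o[2])/d[2]
E
python3 - <<'E'
from h import *
for n,px,z,l in(("side",(352,338),.028,"cap flange"),("side",(334,358),.071,"jar top"),("scene",(452,215),.071,"jar"),("side",(336,222),.09,"neck"),("scene",(288,233),.09,"neck"),("side",(313,187),.026,"spool"),("side",(333,205),.02,"relay"),("side",(372,290),.0,"box base"),("side",(410,360),.02,"blk")):
    print(l,n,onz(n,px,z).round(3))
a=cv2.imread("pics/side0.png")[150:420,270:470];b=cv2.imread("pics/scene0.png")[200:300,130:330]
cv2.imwrite("pics/crop1.png",cv2.resize(a,None,fx=2.2,fy=2.2,interpolation=2))
E
```

```text
cap flange side [ 0.557 -0.27   0.028]
jar top side [ 0.519 -0.367  0.071]
jar scene [ 0.526 -0.368  0.071]
neck side [0.538 0.075 0.09 ]
neck scene [0.541 0.073 0.09 ]
spool side [0.482 0.425 0.026]
relay side [0.541 0.311 0.02 ]
box base side [ 0.616 -0.079  0.   ]
blk side [ 0.659 -0.319  0.02 ]
```

View pics/crop1.png

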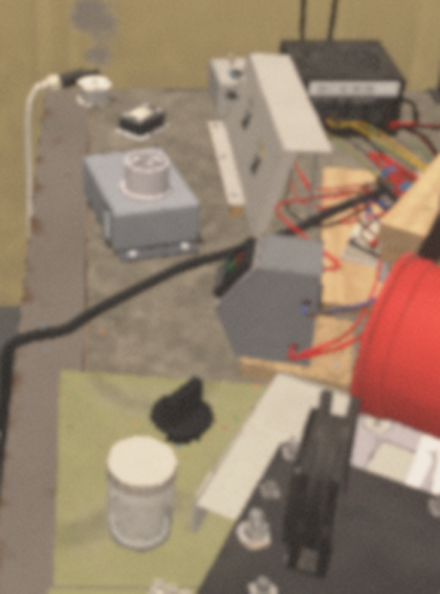

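The crop shows the cap standing upright on the mat, its bar running roughly away from the jar. The jar is about 100 mm from it toward −y. I'm setting out to a point above the cap.

>>> move_arm --moves '[[1, [0.034, -0.0185, 0], [0, 0, 0]], [1, [0.034, -0.0185, 0], [0, 0, 0]], [1, [0.034, -0.0185, 0], [0, 0, 0]], [1, [0.034, -0.0185, 0], [0, 0, 0]], [1, [0.034, -0.0185, 0], [0, 0, 0]], [1, [0.034, -0.0185, 0], [0, 0, 0]], [1, [0.034, -0.0185, 0], [0, 0, 0]], [1, [0.034, -0.0185, 0], [0, 0, 0]], [1, [0.034, -0.0185, 0], [0, 0, 0]], [1, [0.034, -0.0185, 0], [0, 0, 0]]]'

```text
time: 0.98
eef_pos: [0.484, -0.3478, 0.2311]
tcp_rot: [0.986, 0.168, -0.0, -0.0]
contact_force: [0.7, -0.3, 0.9]
opening: 1.003
finger_force: 0.0
```

>>> move_arm --moves '[[1, [0.025, -0.014, 0], [0, 0, 0]], [1, [0.025, -0.014, 0], [0, 0, 0]], [1, [0.025, -0.013, 0], [0, 0, 0]], [1, [0.018, -0.01, 0], [0, 0, 0]], [1, [0, 0, 0], [0, 0, 0]], [1, [0, 0, 0], [0, 0, 0]], [1, [0, 0, 0], [0, 0, 0]], [1, [0, 0, 0], [0, 0, 0]], [1, [0, 0, 0], [0, 0, 0]], [1, [0, 0, 0], [0, 0, 0]]]'

```text
time: 1.82
eef_pos: [0.5535, -0.2716, 0.2313]
tcp_rot: [0.986, 0.167, -0.0, 0.0]
contact_force: [0.4, -0.5, 1.0]
opening: 0.998
finger_force: 0.0
```

Run:
```python
from h import *
s=get_state();print(np.round(s['eef_pos'],4),np.round(s['tcp_rot'],3),np.round(s['qpos'],3),s['time'])
im=read_camera("wrist")[:,:,::-1];cv2.imwrite("pics/w1.png",im)
print(cv2.cvtColor(im,cv2.COLOR_BGR2GRAY)[::60,::80])
```

```text
[ 0.5535 -0.2716  0.2313] [ 0.986  0.167 -0.     0.   ] [-0.621  0.159  1.727 -0.     1.256  0.614] 1.8167
[[153 145 166 169 176 114 113 105]
 [ 73 129  54  75 238 227  88  78]
 [ 79  36 146  83 183 240  61  75]
 [134 163  86 178  31 239  78  85]
 [103  84  84 181 175 188 178  84]
 [ 97  93  93 135 138 240 183 253]
 [ 91  92 148 170 169 165 148 182]
 [ 32  40  32 189  33 154  31  40]]
```

View pics/w1.png

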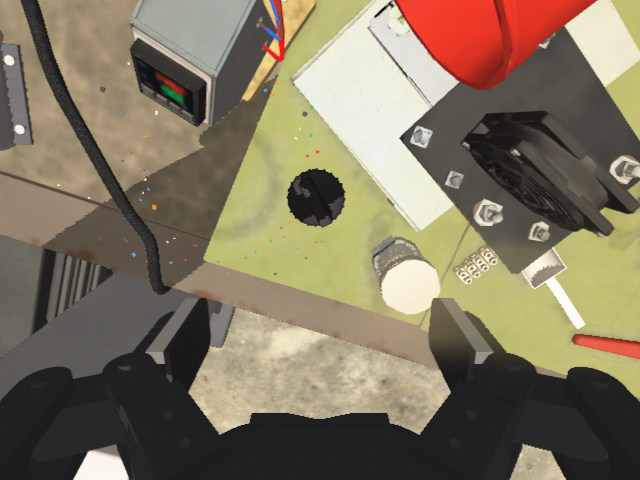

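Wrist view: the cap flange is centred near (316,197) and the jar lid near (409,286). The bar seems to run from upper left to lower right. I'll measure it on an enlarged crop.

Run:
```python
from h import *
s=get_state();im=cv2.imread("pics/w1.png")
g=cv2.cvtColor(im,cv2.COLOR_BGR2GRAY);m=((g<110)*255).astype(np.uint8);m[:150]=0;m[240:]=0;m[:,:260]=0;m[:,370:]=0
c=max(cv2.findContours(m,0,2)[0],key=cv2.contourArea);e=cv2.fitEllipse(c);print(e)
print(onz('wrist',e[0],.031,s).round(4),'jar',onz('wrist',(409,286),.071,s).round(3))
a=im[155:240,275:360];a=np.clip(a.astype(float)*2.2,0,255).astype(np.uint8)
cv2.imwrite("pics/w1c.png",cv2.resize(a,(595,595),interpolation=2))
```

```text
((315.6027526855469, 197.56381225585938), (56.01047897338867, 57.21238327026367), 163.9934539794922)
[ 0.5582 -0.2668  0.031 ] jar [ 0.518 -0.368  0.071]
```

View pics/w1c.png

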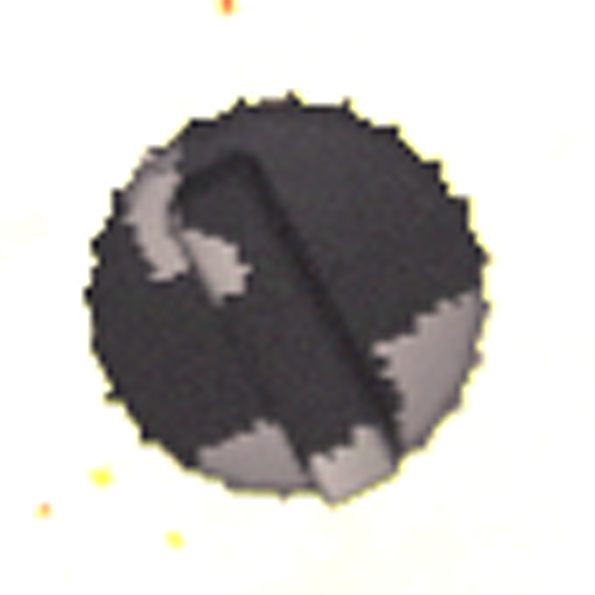

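The crop shows the bar's top face with corners at about (180,200), (250,155), (395,470) and (335,502). I'll turn its end midpoints into a centre and heading.

Run:
```python
from h import *
s=get_state()
P=[onz('wrist',(275+x/7,155+y/7),.055,s) for x,y in((180,200),(250,155),(395,470),(335,502))]
a=(P[0]+P[1])/2;b=(P[2]+P[3])/2;d=b-a;print('c',(a+b)/2,'len',np.linalg.norm(d))
d2=(P[3]-P[0])+(P[2]-P[1]);ang=np.degrees(np.arctan2(d2[1],d2[0]));print('bar ang',ang)
Rt=R.from_quat(s['tcp_rot']).as_matrix();tx=np.degrees(np.arctan2(Rt[1,0],Rt[0,0]));print('toolx',tx)
for t in((.558,-.267),):
    v=np.r_[t,0]-s['eef_pos'];print('tool shift',Rt.T@v)
```

```text
c [ 0.55879304 -0.26776701  0.055     ] len 0.043074047149406464
bar ang -135.3261062004707
toolx 19.277150213411232
tool shift [ 0.00567309 -0.00271888  0.23135724]
```

>>> move_arm --moves '[[0.4, [0.006, -0.003, 0], [0, 0, 0]], [0.4, [0, 0, 0.015], [0, 0, -0.0633]], [0.4, [0, 0, 0.015], [0, 0, -0.0633]], [0.4, [0, 0, 0.015], [0, 0, -0.0633]], [0.4, [0, 0, 0.015], [0, 0, -0.0633]], [0.4, [0, 0, 0.015], [0, 0, -0.0633]], [0.4, [0, 0, 0.015], [0, 0, -0.0633]], [0.4, [0, 0, 0.015], [0, 0, -0.0633]], [0.4, [0, 0, 0], [0, 0, 0]], [0.4, [0, 0, 0], [0, 0, 0]]]' --grip_force 40

```text
time: 2.7
eef_pos: [0.5583, -0.2654, 0.1255]
tcp_rot: [0.925, 0.38, -0.001, -0.001]
contact_force: [-0.5, -0.6, 0.2]
opening: 0.4
finger_force: 0.0
```

Run:
```python
from h import *
s=get_state();Rt=R.from_quat(s['tcp_rot']).as_matrix();print(np.round(s['eef_pos'],4),np.degrees(np.arctan2(Rt[1,0],Rt[0,0])),s['opening'])
im=read_camera("wrist")[:,:,::-1];cv2.imwrite("pics/w2.png",im)
T=np.array(camera_params('wrist')['tool_from_camera']);p=camera_params('wrist')
def proj(w):
    c=T[:3,:3].T@(Rt.T@(np.array(w)-s['eef_pos'])-T[:3,3]);return c[:2]/c[2]*p['fx']+[p['cx'],p['cy']]
print('tool axis at bar top px',proj(np.r_[s['eef_pos'][:2],.055]))
```

```text
[ 0.5583 -0.2654  0.1255] 44.645354314158176 0.3995501350655735
tool axis at bar top px [318.027893   249.35798871]
```

View pics/w2.png

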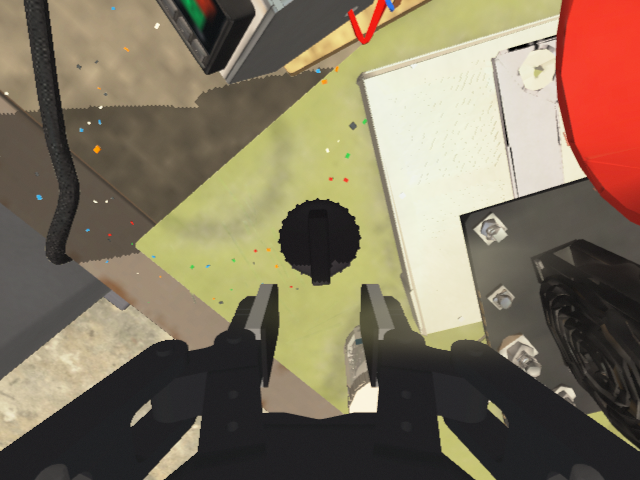

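The bar is vertical in the image, from (318,210) to (320,283), and lies on the tool axis to within about 2 mm. The white plate is clear of the fingers, so I'll descend and close.

>>> move_arm --moves '[[0.4, [0.001, 0, 0.015], [0, 0, 0]], [0.4, [0, 0, 0.015], [0, 0, 0]], [0.4, [0, 0, 0.015], [0, 0, 0]], [0.4, [0, 0, 0.015], [0, 0, 0]], [0.4, [0, 0, 0.015], [0, 0, 0]], [0.4, [0, 0, 0.01], [0, 0, 0]], [0.4, [0, 0, 0.005], [0, 0, 0]], [0.4, [0, 0, 0], [0, 0, 0]], [0, [0, 0, 0], [0, 0, 0]], [0, [0, 0, 0], [0, 0, 0]]]' --grip_force 40

```text
time: 3.58
eef_pos: [0.5603, -0.2657, 0.0377]
tcp_rot: [0.925, 0.381, 0.001, 0.001]
contact_force: [2.6, -2.4, 0.4]
opening: 0.132
finger_force: 31.6
```

>>> move_arm --moves '[[0, [0, 0, 0], [0, 0, 0]], [0, [0, 0, 0], [0, 0, 0]], [0, [0, 0, 0], [0, 0, 0]], [0, [0, 0, 0], [0, 0, 0]], [0, [0, 0, 0], [0, 0, 0]], [0, [0, 0, 0], [0, 0, 0]], [0, [0, 0, -0.005], [0, 0, 0]], [0, [0, 0, -0.005], [0, 0, 0]], [0, [0, 0, -0.01], [0, 0, 0]], [0, [0, 0, 0], [0, 0, 0]]]'

```text
time: 4.42
eef_pos: [0.5602, -0.2656, 0.0582]
tcp_rot: [0.925, 0.381, 0.001, 0.001]
contact_force: [0.8, -1.1, -0.9]
opening: 0.129
finger_force: 41.5
```

>>> move_arm --moves '[[0, [0, 0, -0.032], [0, 0, 0]], [0, [0, 0, -0.032], [0, 0, 0]], [0, [0, 0, -0.032], [0, 0, 0]], [0, [0, 0, -0.032], [0, 0, 0]], [0, [0, 0, -0.032], [0, 0, 0]], [0, [0.0225, -0.0256, 0], [0, 0, 0]], [0, [0.0225, -0.0256, 0], [0, 0, 0]], [0, [0.0225, -0.0256, 0], [0, 0, 0]], [0, [0.0225, -0.0256, 0], [0, 0, 0]], [0, [0.0225, -0.0256, 0], [0, 0, 0]]]'

```text
time: 5.25
eef_pos: [0.5486, -0.0936, 0.2164]
tcp_rot: [0.925, 0.38, 0.0, -0.0]
contact_force: [1.3, 0.1, -0.9]
opening: 0.131
finger_force: 41.6
```

>>> move_arm --moves '[[0, [0.0225, -0.0256, 0], [0, 0, 0]], [0, [0.0225, -0.0256, 0], [0, 0, 0]], [0, [0.0225, -0.0256, 0], [0, 0, 0]], [0, [0.0225, -0.0256, 0], [0, 0, 0]], [0, [0.0225, -0.0256, 0], [0, 0, 0]], [0, [0, 0, 0], [0, 0, 0]], [0, [0, 0, 0], [0, 0, 0]], [0, [0, 0, 0], [0, 0, 0]], [0, [0, 0, 0], [0, 0, 0]], [0, [0, 0, 0], [0, 0, 0]]]'

```text
time: 6.08
eef_pos: [0.5392, 0.0738, 0.2163]
tcp_rot: [0.925, 0.38, -0.0, 0.0]
contact_force: [0.7, 0.2, 0.4]
opening: 0.13
finger_force: 41.5
```

Run:
```python
from h import *
s=get_state();print(np.round(s['eef_pos'],4),np.round(s['contact_force'],2),np.round(s['wrist_torque'],2),s['time'],np.round(s['qpos'],3))
im=read_camera("wrist")[:,:,::-1];cv2.imwrite("pics/w3.png",im)
cv2.imwrite("pics/sc3.png",read_camera("scene")[:,:,::-1]);cv2.imwrite("pics/sd3.png",read_camera("side")[:,:,::-1])
```

```text
[0.5392 0.0738 0.2163] [0.68 0.19 0.39] [-0.01  0.02 -0.04] 6.0833 [-0.05   0.011  1.914 -0.     1.217  0.742]
```

View pics/w3.png

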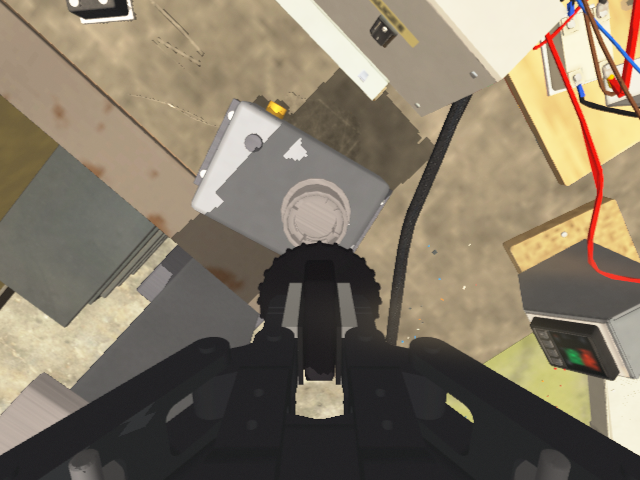

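Wrist view: the neck rim is visible, with its outer edge from (281,212) to (351,212), its top near row 178 and its centre about (316,212). The cap flange in the hand spans columns 258–382, with its top at row 242. I'll compute both positions.

Run:
```python
from h import *
s=get_state();Rt=R.from_quat(s['tcp_rot']).as_matrix();im=cv2.imread("pics/w3.png");g=cv2.cvtColor(im,cv2.COLOR_BGR2GRAY)
print('col316',list(enumerate(g[168:246,316].tolist(),168))[::2]);print('row212',list(enumerate(g[212,272:362].tolist(),272))[::2])
print('neck guess',onz('wrist',(316,212),.09,s))
# in-hand flange: dark boundary, circle fit of upper arc on plane
zt=s['eef_pos'][2]-.0357+.026
pts=[]
for c in range(264,378,4):
    col=g[225:330,c]; r=np.where(col<60)[0]
    if len(r): pts.append(onz('wrist',(c,225+r[0]),zt,s)[:2])
pts=np.array(pts);A=np.c_[2*pts,np.ones(len(pts))];x=np.linalg.lstsq(A,(pts**2).sum(1),rcond=None)[0];print('cap c',x[:2],'r',np.sqrt(x[2]+x[0]**2+x[1]**2))
print('cap-tcp in tool',Rt.T@(np.r_[x[:2],0]-np.r_[s['eef_pos'][:2],0]))
# scene/side crops for neck before occlusion
for n in('scene','side'):
    g2=cv2.cvtColor(cv2.imread(f'pics/{n}0.png'),cv2.COLOR_BGR2GRAY)
    if n=='scene': a=g2[222:258,268:308]
    else: a=g2[208:244,315:358]
    cv2.imwrite(f'pics/n_{n}.png',cv2.resize(a,None,fx=9,fy=9,interpolation=2))
a=cv2.imread('pics/n_scene.png');b=cv2.imread('pics/n_side.png');c=cv2.resize(im[170:250,270:362],None,fx=4,fy=4,interpolation=2)
w=np.zeros((600,800,3),np.uint8);w[:324,:360]=a;w[:324,380:380+387]=b;w[330:330+270,:368]=c[:270];cv2.imwrite('pics/m.png',w)
```

```text
col316 [(168, 130), (170, 128), (172, 130), (174, 130), (176, 129), (178, 145), (180, 186), (182, 181), (184, 128), (186, 129), (188, 127), (190, 130), (192, 177), (194, 162), (196, 168), (198, 175), (200, 177), (202, 181), (204, 176), (206, 179), (208, 184), (210, 177), (212, 179), (214, 181), (216, 176), (218, 177), (220, 175), (222, 177), (224, 177), (226, 177), (228, 173), (230, 181), (232, 172), (234, 172), (236, 168), (238, 165), (240, 141), (242, 136), (244, 25)]
row212 [(272, 127), (274, 126), (276, 127), (278, 127), (280, 135), (282, 179), (284, 175), (286, 177), (288, 166), (290, 165), (292, 171), (294, 176), (296, 177), (298, 178), (300, 178), (302, 177), (304, 179), (306, 180), (308, 178), (310, 176), (312, 179), (314, 181), (316, 179), (318, 178), (320, 178), (322, 183), (324, 185), (326, 182), (328, 178), (330, 176), (332, 178), (334, 179), (336, 176), (338, 170), (340, 156), (342, 163), (344, 172), (346, 167), (348, 178), (350, 155), (352, 134), (354, 133), (356, 134), (358, 133), (360, 131)]
neck guess [0.54500912 0.08191322 0.09      ]
cap c [0.53779982 0.07182722] r 0.02683490400383562
cap-tcp in tool [-2.56115007e-03  6.43712307e-04  2.18303186e-07]
```

View pics/m.png

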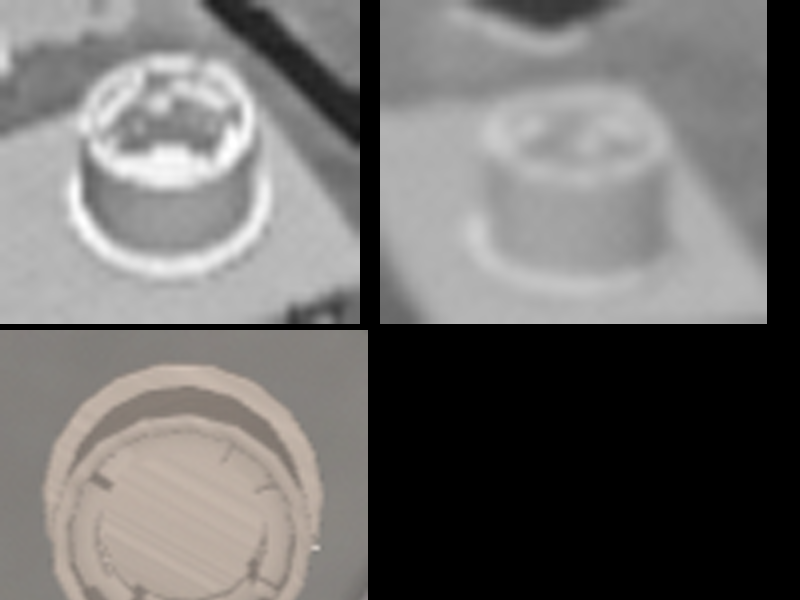

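The rim is the nearer circle, and the larger ring is its base on the tank. Rim centres: wrist about (316,222.5), scene (286.7,235.4), side (336.8,222.7).

Run:
```python
from h import *
s=get_state();Rt=R.from_quat(s['tcp_rot']).as_matrix()
N=[onz('wrist',(316,222.5),.09,s),onz('scene',(286.4,235.1),.09),onz('side',(336.5,222.4),.09)];print(np.array(N).round(4))
print('wrist check: left/right/top',[onz('wrist',p,.09,s).round(4) for p in((283.7,223),(348,223),(316,191.3))])
for n in (N[0],np.mean(N,0)): print(Rt.T@(np.r_[n[:2],0]-np.r_[.5378,.0718,0]))
```

```text
[[0.5393 0.0763 0.09  ]
 [0.5349 0.0783 0.09  ]
 [0.5396 0.073  0.09  ]]
wrist check: left/right/top [array([0.5222, 0.0931, 0.09  ]), array([0.5557, 0.0591, 0.09  ]), array([0.556 , 0.0927, 0.09  ])]
[ 4.24011246e-03 -2.15102991e-03 -3.50815300e-07]
[ 2.95539373e-03 -2.79149755e-03 -2.31904751e-07]
```

>>> move_arm --moves '[[0, [0.003, -0.002, 0], [0, 0, 0]], [0, [0, 0, 0.014], [0, 0, 0]], [0, [0, 0, 0.014], [0, 0, 0]], [0, [0, 0, 0.014], [0, 0, 0]], [0, [0, 0, 0.014], [0, 0, 0]], [0, [0, 0, 0.014], [0, 0, 0]], [0, [0, 0, 0.01], [0, 0, 0]], [0, [0, 0, 0], [0, 0, 0]], [0, [0, 0, 0], [0, 0, 0]], [0, [0, 0, 0], [0, 0, 0]]]'

```text
time: 7.07
eef_pos: [0.5404, 0.0786, 0.1372]
tcp_rot: [0.925, 0.381, 0.001, 0.0]
contact_force: [-0.2, 0.1, -0.3]
opening: 0.129
finger_force: 41.5
```

Run:
```python
from h import *
s=get_state();print(np.round(s['eef_pos'],4),np.round(s['contact_force'],2))
a=read_camera("scene")[185:260,245:345,::-1];b=read_camera("side")[160:250,285:385,::-1]
w=np.zeros((540,800,3),np.uint8);w[:300,:400]=cv2.resize(a,(400,300),interpolation=2);w[:360,400:]=cv2.resize(b,(400,360),interpolation=2);cv2.imwrite('pics/v4.png',w)
```

```text
[0.5404 0.0786 0.1372] [-0.23  0.1  -0.31]
```

View pics/v4.png

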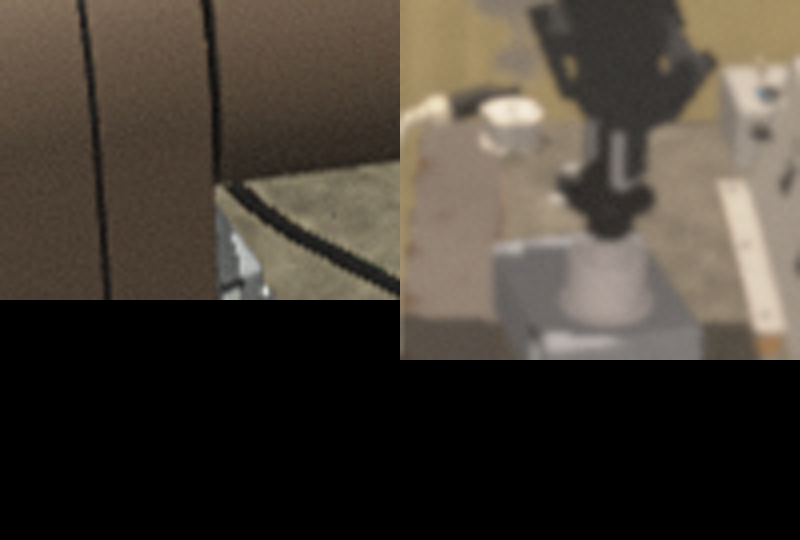

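In the side view the nose is at column 608, over the neck's centre at 608; the scene view is blocked by the arm. I'll descend gently by feel.

>>> move_arm --moves '[[0, [0, 0, 0.004], [0, 0, 0]], [0, [0, 0, 0.004], [0, 0, 0]], [0, [0, 0, 0.003], [0, 0, 0]], [0, [0, 0, 0.003], [0, 0, 0]], [0, [0, 0, 0.002], [0, 0, 0]], [0, [0, 0, 0], [0, 0, 0]], [0, [0, 0, 0], [0, 0, 0]], [0, [0, 0, 0], [0, 0, 0]], [0, [0, 0, 0], [0, 0, 0]], [0, [0, 0, 0], [0, 0, 0]]]'

```text
time: 8.0
eef_pos: [0.5399, 0.0786, 0.1206]
tcp_rot: [0.925, 0.381, 0.0, 0.0]
contact_force: [0.3, -0.6, 0.6]
opening: 0.13
finger_force: 41.5
```

No contact yet. I'll continue in small steps.

>>> move_arm --moves '[[0, [0, 0, 0.001], [0, 0, 0]], [0, [0, 0, 0.001], [0, 0, 0]], [0, [0, 0, 0.001], [0, 0, 0]], [0, [0, 0, 0.001], [0, 0, 0]], [0, [0, 0, 0], [0, 0, 0]], [0, [0, 0, 0], [0, 0, 0]], [0, [0, 0, 0], [0, 0, 0]], [0, [0, 0, 0], [0, 0, 0]], [0, [0, 0, 0], [0, 0, 0]], [0, [0, 0, 0], [0, 0, 0]]]'

```text
time: 8.83
eef_pos: [0.5398, 0.0786, 0.1164]
tcp_rot: [0.925, 0.381, 0.0, 0.0]
contact_force: [-0.1, -0.2, -0.5]
opening: 0.128
finger_force: 41.5
```

>>> move_arm --moves '[[0, [0, 0, 0.001], [0, 0, 0]], [0, [0, 0, 0], [0, 0, 0]], [0, [0, 0, 0.001], [0, 0, 0]], [0, [0, 0, 0], [0, 0, 0]], [0, [0, 0, 0.001], [0, 0, 0]], [0, [0, 0, 0], [0, 0, 0]], [0, [0, 0, 0], [0, 0, 0]], [0, [0, 0, 0], [0, 0, 0]], [0, [0, 0, 0], [0, 0, 0]], [0, [0, 0, 0], [0, 0, 0]]]'

```text
time: 9.67
eef_pos: [0.5398, 0.0786, 0.1134]
tcp_rot: [0.925, 0.381, 0.0, 0.0]
contact_force: [0.2, 0.0, -0.7]
opening: 0.128
finger_force: 41.5
```

>>> move_arm --moves '[[0, [0, 0, 0.0005], [0, 0, 0]], [0, [0, 0, 0], [0, 0, 0]], [0, [0, 0, 0.0005], [0, 0, 0]], [0, [0, 0, 0], [0, 0, 0]], [0, [0, 0, 0.0005], [0, 0, 0]], [0, [0, 0, 0], [0, 0, 0]], [0, [0, 0, 0], [0, 0, 0]], [0, [0, 0, 0], [0, 0, 0]], [0, [0, 0, 0], [0, 0, 0]], [0, [0, 0, 0], [0, 0, 0]]]'

```text
time: 10.5
eef_pos: [0.5399, 0.0787, 0.1123]
tcp_rot: [0.925, 0.381, 0.0, 0.0]
contact_force: [-1.7, -0.1, 6.2]
opening: 0.127
finger_force: 42.3
```

Contact is at TCP z ≈ 0.112, which matches the lands (predicted 0.1127), with 6 N. Now I'll turn anticlockwise (negative about tool z) in about 10° steps.

>>> move_arm --moves '[[0, [0, 0, 0], [0, 0, -0.0175]], [0, [0, 0, 0], [0, 0, -0.0175]], [0, [0, 0, 0], [0, 0, -0.0175]], [0, [0, 0, 0], [0, 0, -0.0175]], [0, [0, 0, 0], [0, 0, -0.0175]], [0, [0, 0, 0], [0, 0, -0.0175]], [0, [0, 0, 0], [0, 0, -0.0175]], [0, [0, 0, 0], [0, 0, -0.0175]], [0, [0, 0, 0], [0, 0, -0.0175]], [0, [0, 0, 0], [0, 0, -0.0175]]]'

```text
time: 11.33
eef_pos: [0.5402, 0.0785, 0.1124]
tcp_rot: [0.888, 0.46, 0.0, 0.0]
contact_force: [-1.3, 0.0, 4.8]
opening: 0.13
finger_force: 42.3
```

```bash
cat > st.py <<'E'
from h import *
s=get_state();Rt=R.from_quat(s['tcp_rot']).as_matrix()
print('pos',np.round(s['eef_pos'],4),'ang',round(np.degrees(np.arctan2(Rt[1,0],Rt[0,0])),1),'F',np.round(s['contact_force'],1),'T',np.round(s['wrist_torque'],2),'Ftool',np.round(Rt.T@s['contact_force'],1),'tilt',np.round(Rt[2,:2],4))
E
python3 st.py
```

```text
pos [0.5402 0.0785 0.1124] ang 54.8 F [-1.3  0.   4.8] T [-0.05  0.3  -0.06] Ftool [-0.7 -1.1 -4.8] tilt [0.0005 0.0011]
```

>>> move_arm --moves '[[0, [0, 0, 0], [0, 0, -0.0175]], [0, [0, 0, 0], [0, 0, -0.0175]], [0, [0, 0, 0], [0, 0, -0.0175]], [0, [0, 0, 0], [0, 0, -0.0175]], [0, [0, 0, 0], [0, 0, -0.0175]], [0, [0, 0, 0], [0, 0, -0.0175]], [0, [0, 0, 0], [0, 0, -0.0175]], [0, [0, 0, 0], [0, 0, -0.0175]], [0, [0, 0, 0], [0, 0, -0.0175]], [0, [0, 0, 0], [0, 0, -0.0175]]]'

```text
time: 12.17
eef_pos: [0.5399, 0.0785, 0.1123]
tcp_rot: [0.844, 0.536, -0.0, 0.0]
contact_force: [-3.0, 0.4, 6.4]
opening: 0.125
finger_force: 42.4
```

```bash
python3 st.py
```

```text
pos [0.5399 0.0785 0.1123] ang 64.9 F [-3.   0.4  6.4] T [-0.12  0.5  -0.04] Ftool [-0.9 -2.9 -6.4] tilt [-0.0002  0.0002]
```

A slight sideways load is building (−3 N in x), so I'll ease 0.5 mm in that direction and continue.

>>> move_arm --moves '[[0, [-0.0002, -0.0005, 0], [0, 0, -0.0175]], [0, [0, 0, 0], [0, 0, -0.0175]], [0, [0, 0, 0], [0, 0, -0.0175]], [0, [0, 0, 0], [0, 0, -0.0175]], [0, [0, 0, 0], [0, 0, -0.0175]], [0, [0, 0, 0], [0, 0, -0.0175]], [0, [0, 0, 0], [0, 0, -0.0175]], [0, [0, 0, 0], [0, 0, -0.0175]], [0, [0, 0, 0], [0, 0, -0.0175]], [0, [0, 0, 0], [0, 0, -0.0175]]]'

```text
time: 13.0
eef_pos: [0.5393, 0.0786, 0.1123]
tcp_rot: [0.794, 0.608, 0.0, 0.0]
contact_force: [-2.6, 0.3, 5.6]
opening: 0.129
finger_force: 42.4
```

```bash
python3 st.py
```

```text
pos [0.5393 0.0786 0.1123] ang 74.9 F [-2.6  0.3  5.6] T [-0.03  0.39 -0.03] Ftool [-0.4 -2.6 -5.6] tilt [-0.      0.0001]
```

>>> move_arm --moves '[[0, [0, -0.0005, 0], [0, 0, -0.0175]], [0, [0, 0, 0], [0, 0, -0.0175]], [0, [0, 0, 0], [0, 0, -0.0175]], [0, [0, 0, 0], [0, 0, -0.0175]], [0, [0, 0, 0], [0, 0, -0.0175]], [0, [0, 0, 0], [0, 0, -0.0175]], [0, [0, 0, 0], [0, 0, -0.0175]], [0, [0, 0, 0], [0, 0, -0.0175]], [0, [0, 0, 0], [0, 0, -0.0175]], [0, [0, 0, 0], [0, 0, -0.0175]]]'

```text
time: 13.83
eef_pos: [0.5387, 0.0788, 0.1116]
tcp_rot: [0.738, 0.675, -0.0, -0.0]
contact_force: [-0.3, -0.6, 2.6]
opening: 0.131
finger_force: 42.1
```

```bash
python3 st.py
```

```text
pos [0.5387 0.0788 0.1116] ang 85.0 F [-0.3 -0.6  2.6] T [-0.04  0.04 -0.02] Ftool [-0.6 -0.3 -2.6] tilt [-0.     -0.0001]
```

The force fell and z sank 0.7 mm, so the lugs may be entering the notches. I'll press lightly.

>>> move_arm --moves '[[0, [0, 0, 0.0004], [0, 0, 0]], [0, [0, 0, 0], [0, 0, 0]], [0, [0, 0, 0], [0, 0, 0]], [0, [0, 0, 0], [0, 0, 0]], [0, [0, 0, 0], [0, 0, 0]], [0, [0, 0, 0], [0, 0, 0]], [0, [0, 0, 0], [0, 0, 0]], [0, [0, 0, 0], [0, 0, 0]], [0, [0, 0, 0], [0, 0, 0]], [0, [0, 0, 0], [0, 0, 0]]]'

```text
time: 14.67
eef_pos: [0.5383, 0.0789, 0.1112]
tcp_rot: [0.738, 0.675, -0.0, -0.0]
contact_force: [-0.4, 2.4, -2.0]
opening: 0.127
finger_force: 41.4
```

```bash
python3 st.py
```

```text
pos [0.5383 0.0789 0.1112] ang 84.8 F [-0.4  2.4 -2. ] T [0.43 0.08 0.02] Ftool [ 2.3 -0.6  2. ] tilt [ 0.0001 -0.0011]
```

It is free downward, so I'll lower it further.

>>> move_arm --moves '[[0, [0, 0, 0.0005], [0, 0, 0]], [0, [0, 0, 0.0005], [0, 0, 0]], [0, [0, 0, 0.0005], [0, 0, 0]], [0, [0, 0, 0.0005], [0, 0, 0]], [0, [0, 0, 0], [0, 0, 0]], [0, [0, 0, 0], [0, 0, 0]], [0, [0, 0, 0], [0, 0, 0]], [0, [0, 0, 0], [0, 0, 0]], [0, [0, 0, 0], [0, 0, 0]], [0, [0, 0, 0], [0, 0, 0]]]'

```text
time: 15.5
eef_pos: [0.5387, 0.0789, 0.1095]
tcp_rot: [0.738, 0.675, 0.0, -0.0]
contact_force: [-4.1, 3.1, 2.8]
opening: 0.125
finger_force: 42.0
```

```bash
python3 st.py
```

```text
pos [0.5387 0.0789 0.1095] ang 84.8 F [-4.1  3.1  2.8] T [0.74 0.52 0.1 ] Ftool [ 2.7 -4.3 -2.8] tilt [ 0.0002 -0.0002]
```

It's descending with a small side load; I'll comply with it and continue to the 6 mm drop (TCP z ≈ 0.1065).

>>> move_arm --moves '[[0, [0.0004, -0.0006, 0], [0, 0, 0]], [0, [0, 0, 0.0005], [0, 0, 0]], [0, [0, 0, 0.0005], [0, 0, 0]], [0, [0, 0, 0.0005], [0, 0, 0]], [0, [0, 0, 0.0003], [0, 0, 0]], [0, [0, 0, 0], [0, 0, 0]], [0, [0, 0, 0], [0, 0, 0]], [0, [0, 0, 0], [0, 0, 0]], [0, [0, 0, 0], [0, 0, 0]], [0, [0, 0, 0], [0, 0, 0]]]'

```text
time: 16.33
eef_pos: [0.5381, 0.0789, 0.1074]
tcp_rot: [0.738, 0.675, -0.0, 0.0]
contact_force: [0.3, 0.2, -2.1]
opening: 0.132
finger_force: 41.3
```

```bash
python3 st.py
```

```text
pos [0.5381 0.0789 0.1074] ang 84.9 F [ 0.3  0.2 -2.1] T [-0.06 -0.01  0.03] Ftool [0.2 0.3 2.1] tilt [-0.0006 -0.0002]
```

>>> move_arm --moves '[[0, [0, 0, 0.0004], [0, 0, 0]], [0, [0, 0, 0], [0, 0, 0]], [0, [0, 0, 0.0004], [0, 0, 0]], [0, [0, 0, 0], [0, 0, 0]], [0, [0, 0, 0.0004], [0, 0, 0]], [0, [0, 0, 0], [0, 0, 0]], [0, [0, 0, 0], [0, 0, 0]], [0, [0, 0, 0], [0, 0, 0]], [0, [0, 0, 0], [0, 0, 0]], [0, [0, 0, 0], [0, 0, 0]]]'

```text
time: 17.17
eef_pos: [0.5383, 0.0792, 0.1065]
tcp_rot: [0.738, 0.675, 0.0, 0.0]
contact_force: [0.3, 0.3, -0.4]
opening: 0.131
finger_force: 41.5
```

```bash
python3 st.py
```

```text
pos [0.5383 0.0792 0.1065] ang 84.8 F [ 0.3  0.3 -0.4] T [-0.    0.04  0.01] Ftool [0.3 0.3 0.4] tilt [0.     0.0002]
```

>>> move_arm --moves '[[0, [0, 0, 0.0004], [0, 0, 0]], [0, [0, 0, 0], [0, 0, 0]], [0, [0, 0, 0.0003], [0, 0, 0]], [0, [0, 0, 0], [0, 0, 0]], [0, [0, 0, 0], [0, 0, 0]], [0, [0, 0, 0], [0, 0, 0]], [0, [0, 0, 0], [0, 0, 0]], [0, [0, 0, 0], [0, 0, 0]], [0, [0, 0, 0], [0, 0, 0]], [0, [0, 0, 0], [0, 0, 0]]]'

```text
time: 18.0
eef_pos: [0.5383, 0.0792, 0.1059]
tcp_rot: [0.738, 0.675, 0.0, 0.0]
contact_force: [0.1, 0.0, 0.8]
opening: 0.129
finger_force: 41.7
```

```bash
python3 st.py
```

```text
pos [0.5383 0.0792 0.1059] ang 84.8 F [0.1 0.  0.8] T [0.03 0.01 0.05] Ftool [ 0.   0.1 -0.8] tilt [0.     0.0003]
```

It's seated at the notch floor (z ≈ 0.106, a 6.4 mm drop). Now I'll screw clockwise, following the helix (about 0.073 mm/deg) with light pressure.

>>> move_arm --moves '[[0, [0, 0, 0.0003], [0, 0, 0]], [0, [0, 0, 0], [0, 0, 0.0175]], [0, [0, 0, 0], [0, 0, 0.0175]], [0, [0, 0, 0], [0, 0, 0.0175]], [0, [0, 0, 0], [0, 0, 0.0175]], [0, [0, 0, 0.0001], [0, 0, 0.0175]], [0, [0, 0, 0.0001], [0, 0, 0.0175]], [0, [0, 0, 0.0001], [0, 0, 0.0175]], [0, [0, 0, 0.0001], [0, 0, 0.0175]], [0, [0, 0, 0.0001], [0, 0, 0.0175]]]'

```text
time: 18.83
eef_pos: [0.5384, 0.0791, 0.1051]
tcp_rot: [0.789, 0.614, 0.0, 0.0]
contact_force: [0.0, -0.7, 2.9]
opening: 0.13
finger_force: 41.9
```

```bash
python3 st.py
```

```text
pos [0.5384 0.0791 0.1051] ang 75.7 F [ 0.  -0.7  2.9] T [-0.14 -0.16  0.01] Ftool [-0.7  0.2 -2.9] tilt [-0.      0.0005]
```

>>> move_arm --moves '[[0, [0, 0, 0.0001], [0, 0, 0.0175]], [0, [0, 0, 0.0001], [0, 0, 0.0175]], [0, [0, 0, 0.0001], [0, 0, 0.0175]], [0, [0, 0, 0.0001], [0, 0, 0.0175]], [0, [0, 0, 0.0001], [0, 0, 0.0175]], [0, [0, 0, 0.0001], [0, 0, 0.0175]], [0, [0, 0, 0.0001], [0, 0, 0.0175]], [0, [0, 0, 0], [0, 0, 0.0175]], [0, [0, 0, 0], [0, 0, 0.0175]], [0, [0, 0, 0], [0, 0, 0.0175]]]'

```text
time: 19.67
eef_pos: [0.5383, 0.0792, 0.1044]
tcp_rot: [0.84, 0.542, 0.0, 0.0]
contact_force: [2.1, -1.0, 5.6]
opening: 0.126
finger_force: 42.2
```

```bash
python3 st.py
```

```text
pos [0.5383 0.0792 0.1044] ang 65.7 F [ 2.1 -1.   5.6] T [-0.23 -0.2   0.05] Ftool [-0.   2.3 -5.6] tilt [0.     0.0003]
```

>>> move_arm --moves '[[0, [0, 0.0003, 0], [0, 0, 0.0175]], [0, [0, 0, 0], [0, 0, 0.0175]], [0, [0, 0, 0.0001], [0, 0, 0.0175]], [0, [0, 0, 0.0001], [0, 0, 0.0175]], [0, [0, 0, 0.0001], [0, 0, 0.0175]], [0, [0, 0, 0.0001], [0, 0, 0.0175]], [0, [0, 0, 0.0001], [0, 0, 0.0175]], [0, [0, 0, 0.0001], [0, 0, 0.0175]], [0, [0, 0, 0.0001], [0, 0, 0.0175]], [0, [0, 0, 0], [0, 0, 0.0175]]]'

```text
time: 20.5
eef_pos: [0.5384, 0.079, 0.1037]
tcp_rot: [0.884, 0.467, -0.0, 0.0]
contact_force: [0.2, -1.3, 5.5]
opening: 0.133
finger_force: 42.4
```

```bash
python3 st.py
```

```text
pos [0.5384 0.079  0.1037] ang 55.7 F [ 0.2 -1.3  5.5] T [-0.26 -0.01  0.02] Ftool [-1.   0.9 -5.5] tilt [-0.0003 -0.0002]
```

>>> move_arm --moves '[[0, [0, 0, 0.0001], [0, 0, 0.0175]], [0, [0, 0, 0], [0, 0, 0.0175]], [0, [0, 0, 0.0001], [0, 0, 0.0175]], [0, [0, 0, 0.0001], [0, 0, 0.0175]], [0, [0, 0, 0.0001], [0, 0, 0.0175]], [0, [0, 0, 0.0001], [0, 0, 0.0175]], [0, [0, 0, 0.0001], [0, 0, 0.0175]], [0, [0, 0, 0.0001], [0, 0, 0.0175]], [0, [0, 0, 0], [0, 0, 0.0175]], [0, [0, 0, 0], [0, 0, 0.0175]]]'

```text
time: 21.33
eef_pos: [0.5384, 0.0789, 0.1031]
tcp_rot: [0.922, 0.388, -0.0, 0.0]
contact_force: [0.0, -1.7, 4.5]
opening: 0.13
finger_force: 42.4
```

```bash
python3 st.py
```

```text
pos [0.5384 0.0789 0.1031] ang 45.7 F [ 0.  -1.7  4.5] T [-0.25  0.02  0.06] Ftool [-1.2  1.2 -4.5] tilt [-0.0004  0.0001]
```

>>> move_arm --moves '[[0, [0, 0, 0.0001], [0, 0, 0.0175]], [0, [0, 0, 0.0001], [0, 0, 0.0175]], [0, [0, 0, 0.0001], [0, 0, 0.0175]], [0, [0, 0, 0.0001], [0, 0, 0.0175]], [0, [0, 0, 0.0001], [0, 0, 0.0175]], [0, [0, 0, 0.0001], [0, 0, 0.0175]], [0, [0, 0, 0.0001], [0, 0, 0.0175]], [0, [0, 0, 0], [0, 0, 0.0175]], [0, [0, 0, 0], [0, 0, 0.0175]], [0, [0, 0, 0], [0, 0, 0.0175]]]'

```text
time: 22.17
eef_pos: [0.5388, 0.0788, 0.1025]
tcp_rot: [0.952, 0.306, 0.0, 0.0]
contact_force: [1.0, -2.4, 5.1]
opening: 0.125
finger_force: 42.3
```

```bash
python3 st.py
```

```text
pos [0.5388 0.0788 0.1025] ang 35.6 F [ 1.  -2.4  5.1] T [-0.35 -0.13  0.03] Ftool [-0.6  2.5 -5.1] tilt [0.0004 0.0011]
```

Turned 49° so far, with z torque still about zero. I'll continue in a smaller step and watch the torque.

>>> move_arm --moves '[[0, [0, 0.0002, 0.0001], [0, 0, 0.0175]], [0, [0, 0, 0.0001], [0, 0, 0.0175]], [0, [0, 0, 0.0001], [0, 0, 0.0175]], [0, [0, 0, 0.0001], [0, 0, 0.0175]], [0, [0, 0, 0.0001], [0, 0, 0.0175]], [0, [0, 0, 0], [0, 0, 0.0175]], [0, [0, 0, 0], [0, 0, 0]], [0, [0, 0, 0], [0, 0, 0]], [0, [0, 0, 0], [0, 0, 0]], [0, [0, 0, 0], [0, 0, 0]]]'

```text
time: 23.0
eef_pos: [0.5392, 0.0785, 0.1025]
tcp_rot: [0.967, 0.256, 0.001, 0.001]
contact_force: [1.1, -1.4, 7.0]
opening: 0.131
finger_force: 42.6
```

```bash
python3 st.py
```

```text
pos [0.5392 0.0785 0.1025] ang 29.7 F [ 1.1 -1.4  7. ] T [-0.48 -0.06  0.07] Ftool [ 0.3  1.8 -7. ] tilt [0.0007 0.0015]
```

z has stopped at 0.1025, the full 10 mm below the lands position, so the flange should be at the rim. I'll try 4° more without added pressure to confirm.

>>> move_arm --moves '[[0, [0, 0, 0], [0, 0, 0.0175]], [0, [0, 0, 0], [0, 0, 0]], [0, [0, 0, 0], [0, 0, 0.0175]], [0, [0, 0, 0], [0, 0, 0]], [0, [0, 0, 0], [0, 0, 0.0175]], [0, [0, 0, 0], [0, 0, 0]], [0, [0, 0, 0], [0, 0, 0.0175]], [0, [0, 0, 0], [0, 0, 0]], [0, [0, 0, 0], [0, 0, 0]], [0, [0, 0, 0], [0, 0, 0]]]'

```text
time: 23.83
eef_pos: [0.5396, 0.0784, 0.1025]
tcp_rot: [0.975, 0.222, 0.001, 0.001]
contact_force: [2.7, -2.6, 6.7]
opening: 0.126
finger_force: 42.5
```

```bash
python3 st.py
python3 - <<'E'
from h import *
s=get_state();print(np.round(s['eef_pos'],4),np.round(s['contact_force'],1),np.round(s['wrist_torque'],2))
b=read_camera("side")[170:250,285:385,::-1]
w=cv2.resize(read_camera("wrist")[:,:,::-1],(400,300));v=np.zeros((320,800,3),np.uint8);v[:,:400]=cv2.resize(b,(400,320),interpolation=2);v[:300,400:]=w;cv2.imwrite('pics/v5.png',v)
E
```

```text
pos [0.5396 0.0784 0.1025] ang 25.7 F [ 2.7 -2.6  6.7] T [-0.48 -0.26  0.13] Ftool [ 1.3  3.5 -6.6] tilt [0.0018 0.0024]
[0.5396 0.0784 0.1025] [ 2.7 -2.6  6.7] [-0.48 -0.26  0.13]
```

View pics/v5.png

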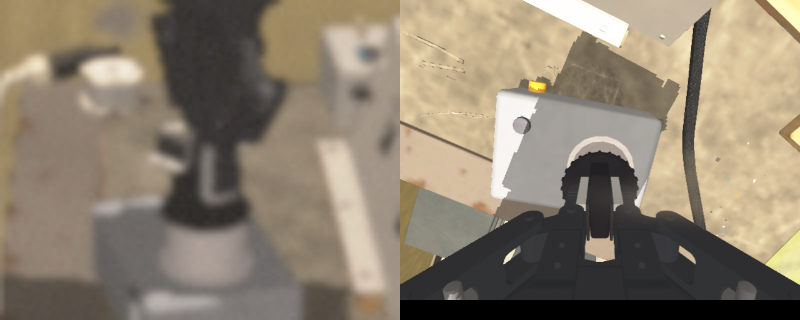

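In the side view the flange lies on the rim with no gap. The wrist view agrees, with the cap covering the mouth. One last tiny nudge to confirm, then I'll release.

>>> move_arm --moves '[[0, [0, 0, 0], [0, 0, 0.0175]], [0, [0, 0, 0], [0, 0, 0]], [0, [0, 0, 0], [0, 0, 0.0175]], [0, [0, 0, 0], [0, 0, 0]], [0, [0, 0, 0], [0, 0, 0]], [0, [0, 0, 0], [0, 0, 0]], [0, [0, 0, 0], [0, 0, 0]], [0, [0, 0, 0], [0, 0, 0]], [0, [0, 0, 0], [0, 0, 0]], [0, [0, 0, 0], [0, 0, 0]]]'

```text
time: 24.77
eef_pos: [0.5401, 0.0782, 0.1026]
tcp_rot: [0.979, 0.206, 0.002, 0.001]
contact_force: [2.7, -2.6, 4.9]
opening: 0.129
finger_force: 42.4
```

```bash
python3 st.py
```

```text
pos [0.5401 0.0782 0.1026] ang 23.7 F [ 2.7 -2.6  4.9] T [-0.56 -0.38  0.25] Ftool [ 1.5  3.5 -4.8] tilt [0.0028 0.0033]
```

Torque is rising and z is constant, so the cap is home. Releasing and retreating.

>>> move_arm --moves '[[0.4, [0, 0, 0], [0, 0, 0]], [0.4, [0, 0, 0], [0, 0, 0]], [0.4, [0, 0, 0], [0, 0, 0]], [0.4, [0, 0, 0], [0, 0, 0]], [0.4, [0, 0, 0], [0, 0, 0]], [0.4, [0, 0, 0], [0, 0, 0]], [0.4, [0, 0, -0.005], [0, 0, 0]], [0.4, [0, 0, -0.015], [0, 0, 0]], [0.4, [0, 0, -0.015], [0, 0, 0]], [0.4, [0, 0, -0.015], [0, 0, 0]]]'

```text
time: 25.6
eef_pos: [0.5384, 0.079, 0.1523]
tcp_rot: [0.979, 0.205, -0.0, -0.0]
contact_force: [0.7, 0.6, 0.3]
opening: 0.401
finger_force: 0.0
```

>>> move_arm --moves '[[0.4, [-0.01, 0, -0.03], [0, 0, 0]], [0.4, [-0.01, 0, -0.03], [0, 0, 0]], [0.4, [-0.01, 0, -0.02], [0, 0, 0]], [0.4, [-0.01, 0, 0], [0, 0, 0]], [0.4, [-0.01, 0, 0], [0, 0, 0]], [0.4, [-0.01, 0, 0], [0, 0, 0]], [0.4, [0, 0, 0], [0, 0, 0]], [0.4, [0, 0, 0], [0, 0, 0]], [0.4, [0, 0, 0], [0, 0, 0]], [0.4, [0, 0, 0], [0, 0, 0]]]'

```text
time: 26.43
eef_pos: [0.4836, 0.0549, 0.2308]
tcp_rot: [0.979, 0.205, -0.001, -0.0]
contact_force: [-0.2, 0.2, -0.7]
opening: 0.4
finger_force: 0.0
```

Run:
```python
from h import *
s=get_state();print(s['eef_pos'])
im=read_camera("wrist")[:,:,::-1];b=read_camera("side")[:,:,::-1]
cv2.imwrite('pics/w6.png',im);cv2.imwrite('pics/s6.png',b)
# side-view: flange bottom vs rim; measure black flange ellipse in wrist on z=.096 plane
g=cv2.cvtColor(im,cv2.COLOR_BGR2GRAY);m=((g<70)*255).astype(np.uint8)
for c in cv2.findContours(m,0,2)[0]:
    if 1500<cv2.contourArea(c)<12000 and len(c)>20:
        e=cv2.fitEllipse(c);print(e,onz('wrist',e[0],.096,s).round(4), 'diam mm at .096:',np.linalg.norm(onz('wrist',(e[0][0]-e[1][1]/2,e[0][1]),.096,s)-onz('wrist',(e[0][0]+e[1][1]/2,e[0][1]),.096,s))*1e3)
# bystanders: side view change away from arm
d=cv2.absdiff(b,cv2.imread('pics/side0.png')).max(2)
for n,(x,y) in dict(jar=(334,372),relay=(333,205),spool=(313,190)).items(): print(n,d[y-8:y+8,x-10:x+10].mean())
```

```text
[0.4835592  0.05491177 0.23079492]
((321.4225769042969, 142.0640869140625), (72.85529327392578, 74.87230682373047), 1.9330294132232666) [0.5388 0.0768 0.096 ] diam mm at .096: 53.83457495851359
((431.7676086425781, 126.21983337402344), (28.85139274597168, 212.72483825683594), 175.07691955566406) [0.5803 0.0095 0.096 ] diam mm at .096: 151.08247613969561
jar 2.9125
relay 11.65
spool 2.403125
```

```bash
python3 -c "
from plant import *
print(sign_off())"
```

```text
the job is handed in; nothing more can be done
None
```

The cap is threaded in, screwed down until its flange met the rim, and released. The job was handed in after about 26.5 s of the 67 s. I never moved near the relay, jar or spool; the final image showed the jar and spool unmoved but was inconclusive for the relay, whose patch had changed somewhat.

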